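# Load the sample mixer, set its speed from the slow side and start it at the guarded switch

### The job

Stand every lidded specimen cup from the hand-in mat upright in the mixer's tray, and set the speed on the control box: using the black slide grip, bring the follower's pointer into line with the brass mark, coming up to it from the slow end (the end by the guard) so that the slack in the fork is taken up; if it stands beyond the mark or overshoots, draw it back past the mark and come up again. Only when the load and the speed are right, lift the guard, push the run switch over away from you, and lower the guard fully again. Leave the lidless cup where it stands on the mat.

Things in the scene. Friction and masses are not known exactly. Their poses are not given: they have to be found in the camera images.
- tray (a point): middle of the rubber floor of the mixer's tray, 34 mm above the desk. The mixer is the long low grey box, 270 mm (y) x 92 mm (x). Its tray is 250 mm long (this point's y) and 68 mm wide (its x) inside, with an aluminium rim 4 mm thick standing 10 mm above the tray floor and no partitions; the cups stand in it in one row.
- mat_centre (a point): middle of the upper face of the thin black hand-in mat, 185 mm (x) x 190 mm (y), 3 mm thick, lying on the desk; it lies left or right of the mixer, the control box on the other side.
- pointer (a point): tip of the thin dark pointer on top of the follower, the slim steel post (8 x 8 mm, 26 mm tall) behind the slide's black grip. The follower slides along the control box's y and stays where it is left; it has no grip of its own, the fork of the slide moves it.
- mark_point (a point): point of the brass set mark, a small clip on the aluminium scale rail along the back of the control box's deck; it points to the robot. The pointer is on the mark when it has y = 0 in the frame of this point, whose axes are those of the control box. The mark is fixed for the run.
- slide_grip (a point): spot to grasp on the speed slide's black grip, an upright block 24 mm (x) x 16 mm (y), its top 13 mm above this point; the box's deck is 42 mm below it, 45 mm above the desk. Axes: those of the control box. The grip slides along y: +y (away from the guard) is faster, -y (to the guard, where a round steel stop pin stands) slower. Friction of 2 N; it stays where it is left.
- push_tine (a point): face of the slide's fork tine that pushes the follower to +y. The fork's two tines stand either side of the follower's post with 16 mm of lost motion: going to +y the slide takes the follower along only once this tine bears on the post; going to -y only after the 16 mm gap has been crossed and the other tine bears.
- follower_back (a point): middle of the -y face of the follower's post, on which push_tine bears when the slack is taken up (then both have the same y in the control box's frame; otherwise this one lies 0 to 16 mm farther to +y).
- slide (a joint): position of the speed slide, m: 0 at the slow end (beside the guard) to 0.070 at the fast end (+y).
- follower (a joint): position of the follower, m, on the same scale as joint slide: follower - slide is 0 when the slack is taken up from the slow side and 0.016 when the follower is being pulled back.
- guard_bar (a point): middle of the guard's bail bar, round steel, 10 mm thick, along the control box's y, 38 mm free between its arms. Closed, it is 57 mm above the desk, 50 mm ahead (-x) of the guard's front wall and 33 mm ahead of the box's front. Lift it up and over to +x: it turns about guard_hinge, 108 mm behind it and 6 mm lower when closed; a stiff hinge holds any angle.
- guard_hinge (a point): middle of the hinge line of the guard, a grey cover 57 mm deep (x), 40 mm wide and 29 mm high over the run switch; the line runs along the control box's y, 51 mm above the desk.
- guard (a joint): angle of the guard, rad: 0 lowered, 1.57 upright, 1.8 fully back.
- run_switch_tip (a point): tip (a 10 mm steel ball) of the run switch's toggle lever under the guard, 70 mm above the desk; the lever turns about an axis along the control box's y, 16 mm below the tip, leaning to the robot (-x) when off. Push it over to +x to switch on (about 2 N); it stays where it is left.
- run_switch (a joint): angle of the toggle lever, rad: 0 off (leaning to the robot), 1.0 fully on (leaning away).
- open_cup_centre (a point): half-way up the lidless open cup, 58 mm in diameter and 63 mm tall, standing on the mat among the others: not part of the load.
- sample_a_centre (a point): centre (half-way up, 32.5 mm above its foot) of a clear specimen cup with white screw lid, 58 mm in diameter, 65 mm tall, 60 g, that starts on the hand-in mat; grasp it across the lid or the body. Its z axis points up when it stands upright. Absent in some starts (two or all three are there).
- sample_b_centre (a point): centre (half-way up, 32.5 mm above its foot) of a clear specimen cup with white screw lid, 58 mm in diameter, 65 mm tall, 60 g, that starts on the hand-in mat; grasp it across the lid or the body. Its z axis points up when it stands upright. Absent in some starts (two or all three are there).
- sample_c_centre (a point): centre (half-way up, 32.5 mm above its foot) of a clear specimen cup with white screw lid, 58 mm in diameter, 65 mm tall, 60 g, that starts on the hand-in mat; grasp it across the lid or the body. Its z axis points up when it stands upright. Absent in some starts (two or all three are there).

How it is judged:
On the way, in this order (a step that is already met when the one before it is completed fails the run):
1. every cup stands in the tray and the pointer is on the mark with the slack taken up from the slow side (x of sample_a_centre in the frame of tray between -0.012 and 0.012 m and y of sample_a_centre in the frame of tray between -0.102 and 0.102 m and z of sample_a_centre in the frame of tray between -0.038 and 0.038 m and angle between each of sample_a_centre, sample_b_centre, sample_c_centre's own z axis and vertical below 0.12 rad and x of sample_b_centre in the frame of tray between -0.012 and 0.012 m and y of sample_b_centre in the frame of tray between -0.102 and 0.102 m and z of sample_b_centre in the frame of tray between -0.038 and 0.038 m and x of sample_c_centre in the frame of tray between -0.012 and 0.012 m and y of sample_c_centre in the frame of tray between -0.102 and 0.102 m and z of sample_c_centre in the frame of tray between -0.038 and 0.038 m and y of pointer in the frame of mark_point between -0.004 and 0.004 m and y of follower_back in the frame of push_tine below 0.003 m), for 0.2 s.
2. the guard is lifted (value of joint guard above 1.2 rad), for 0.1 s.
3. the run switch is pushed over to on (value of joint run_switch above 0.8 rad), for 0.2 s.
4. the guard is lowered again (value of joint guard below 0.08 rad), for 0.2 s.
At the end, for the whole second after the job is handed in: every cup that is present stands upright (within 0.12 rad) on the tray floor inside the rim; the pointer is within 4 mm of the mark along the scale, with the push tine within 3 mm of the follower's post; the switch is on (over 0.8 rad) and the guard lowered (under 0.08 rad); all at rest (all of step 1 and value of joint run_switch above 0.8 rad and value of joint guard below 0.08 rad and velocity of joint each of slide, follower below 0.02 m/s and velocity of joint guard below 0.02 rad/s and linear speed of each of sample_a, sample_b, sample_c below 0.02 m/s); the robot touches nothing.
It fails at once if the lidless cup is moved more than 30 mm (distance of open_cup_centre from where it was at the start of the episode above 0.03 m).
Of sample_a, sample_b, sample_c only 2 to 3 are there at a start; the rules pass over those that are not, and their reading is None.
At some moment in a run one of sample_a, sample_b, sample_c may be knocked a few centimetres aside while the robot is not near it.
It also fails if it takes over 200 s, if anything falls off the work surface, if the arm or the gripper's body presses on something with over 40 N, if the wrist force passes 120 N, or if a joint passes its speed limit or range.

### The arm

A 6-joint arm with a two-finger parallel gripper is mounted at the origin on the work surface; the furniture and walls round the work are solid. World frame = base frame: x ahead of the robot, y to its left, z up, the work surface at z = 0. Lengths are in m, angles in rad, forces in N, time in s.
With the tool pointing down it reaches from about 0.25 to 0.775 m from the base axis. Payload 8.9 kg.
Tool frame: the origin (TCP) lies at the very end of the fingers, on their centre line; the grasp point (between the pads) lies 19 mm behind it; z points along the fingers, y is the line along which they close (so a half turn about z gives the same grasp; the last joint's range is limited). The gripper opens to 85 mm and grips with 20 to 120 N. Pads are 22 mm wide; open, the fingers measure 114 mm over their backs; the gripper's body (76 mm by 85 mm) begins 54 mm behind the grasp point. The pads swing forward as they close: fully open they stand 13 mm farther back than shut.
Start: joints at [1.167, 0.291, -0.153, 1.127, 0, 1.431], TCP at [0.137, 0.507, 0.231] pointing down, gripper open.
Joint ranges: [-2.52, 2.52], [-0.91, 1.74], [-1.3, 1.37], [-1.96, 2.02], [-1.52, 1.47], [-3.14, 3.14]. Speed limits (rad/s): [2.22, 2.22, 2.79, 3.14, 3.14, 3.14].

### API

Orientations are given as a unit quaternion [w, x, y, z].
In Python, from cell import r gives the robot as it stands. The module is installed in compiled form; this text tells all that it offers.
- The arm moves only by the tool step_arm, never from a script. Its argument "moves" is a list that holds one entry, the list of rows, each a list of 7 numbers: the turn, a rotation vector about the world's x, y, z in rad, then the shift along the world's x, y, z in mm, then the opening, from 0 (shut) to 1 (fully open). A call has 1 to 12 rows; each row is the pose to reach, as a shift and turn from the pose commanded when the call began; what a row does not reach only later rows make up. A row lasts 1/12 s, in which the tool goes at most 41.7 mm and 7.16 degrees, less where a joint would pass 70% of its speed; a pose out of reach is approached as far as the arm can. A call with a gripper value outside its range is refused whole. The fingers move at their own pace and stop on an object; "grip_force" is the grip in N (left out, the last holds). Time passes only in rows, so rows that repeat a pose let the fingers close. It gives the time, the measured TCP pose, the force, the opening and the grip force at its end, in the units of the state.
- r.observe(): the state, without advancing time (a new reading comes with each control period).
- r.capture(name): name is "scene" or "top" or "wrist"; returns a dict with "image" (480x640x3 uint8, red, green, blue), "K" (3x3 intrinsics, pixels), "world_to_cam" (4x4, takes a point from world to camera coordinates); the wrist camera has in their place "mount" (4x4, takes a point from camera to tool coordinates, whose origin is the TCP and whose axes are the flange's). Camera axes: x right, y down, z forward; pixel columns grow to the right and rows downward; lengths in m; the calibration is good to about 2 mm. A picture is of the moment at which its call begins: read the wrist's pose just before it. There is no depth.
- r.sign_off(): hands the job in; it is judged then, once.
The state is a dict: "clock": time; "joint_positions": joint angles; "joint_vel": joint speeds; "tau": joint torques, N m; "position": TCP position; "ee_rot": TCP orientation; "force": force on the tool from outside, world axes, zero at the start; "moment": the same for the moment, N m; "width": opening from 0.0 (shut) to 1.0 (fully open); "gripper_force": force on a finger pad.
Only numpy, scipy, OpenCV 4.12 (cv2) and the standard library are available. Lean on these libraries where they do the work, as an engineer would, in place of code of your own. Each camera call takes 0.05 s, during which the arm holds its last target. There are 200 camera calls.

## Working session

There is one attempt and no reset: what is moved stays moved. The work goes in short steps, Python scripts to look and compute and a tool call to move; the robot and the scene stay as the last step left them, time stands still between calls to the robot, and variables do not carry over. Pictures are saved under pics/ and viewed, at most 14 in all, crops included, and the job is handed in when it is done.

Besides the shell and the picture viewer there is one more tool, called after "Emit:" by a JSON object that holds its "method" and its "body". step_arm: Moves the arm, as the interface text tells. Its arguments: {"type":"object","properties":{"moves":{"type":"array"},"grip_force":{"type":"number"}},"required":["moves"]}

```bash
mkdir -p pics
python3 - <<'E'
from cell import r
import cv2,numpy as np
s=r.observe(); print({k:np.round(v,3).tolist() if not isinstance(v,float) else v for k,v in s.items()})
for n in("scene","top"):
    c=r.capture(n); cv2.imwrite(f"pics/{n}0.png",c["image"][:,:,::-1]); print(n,np.round(c["K"],1).tolist(),np.round(c["world_to_cam"],4).tolist())
    np.savez(f"{n}.npz",**c)
c=r.capture("wrist"); print(np.round(c["K"],1).tolist(),np.round(c["mount"],4).tolist()); np.savez("wristcal.npz",**c)
E
```

```text
{'clock': 0.0, 'joint_positions': [1.167, 0.291, -0.154, 1.127, -0.0, 1.432], 'joint_vel': [0.001, 0.001, 0.001, -0.002, -0.003, -0.001], 'tau': [-0.001, -53.715, 33.136, 0.016, -0.0, -0.0], 'position': [0.137, 0.506, 0.231], 'ee_rot': [-0.0, 0.132, 0.991, -0.001], 'force': [0.402, -0.754, -0.025], 'moment': [-0.024, -0.01, 0.014], 'gripper_force': 0.0, 'width': 0.9979792056952619}
scene [[451.0, 0.0, 314.0], [0.0, 451.0, 237.7], [0.0, 0.0, 1.0]] [[0.8402, -0.5422, 0.0069, -0.3812], [-0.2134, -0.3423, -0.915, 0.1576], [0.4985, 0.7673, -0.4033, 0.9748], [0.0, 0.0, 0.0, 1.0]]
top [[539.4, 0.0, 323.1], [0.0, 539.4, 241.6], [0.0, 0.0, 1.0]] [[-0.0025, -1.0, -0.0061, -0.0165], [-0.9954, 0.0031, -0.0953, 0.436], [0.0953, 0.0058, -0.9954, 1.2611], [0.0, 0.0, 0.0, 1.0]]
[[374.5, 0.0, 316.6], [0.0, 374.5, 244.6], [0.0, 0.0, 1.0]] [[-0.0011, -0.9584, -0.2854, 0.0732], [1.0, -0.0008, -0.0009, 0.0002], [0.0006, -0.2854, 0.9584, -0.1434], [0.0, 0.0, 0.0, 1.0]]
```

View pics/top0.png

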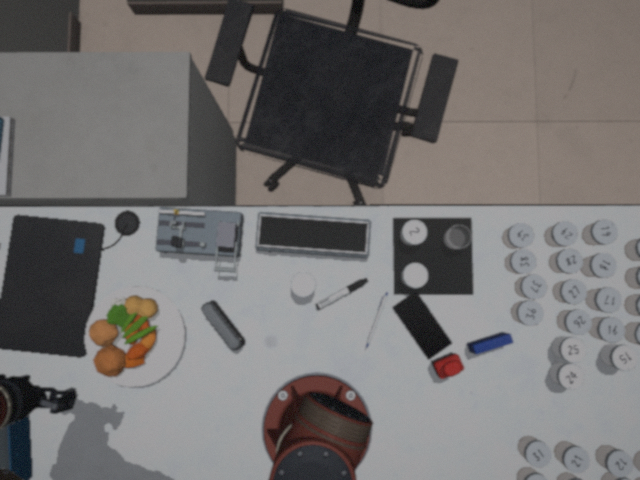

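View pics/scene0.png

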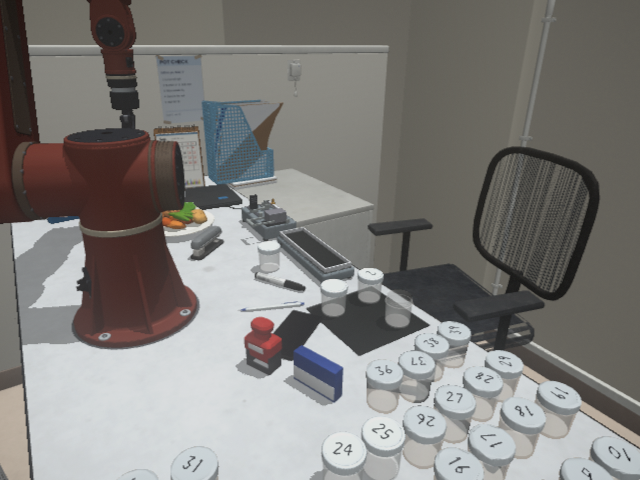

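The top view shows the control box at (199,233), the mixer at (313,235) and the mat at (433,256). On the mat are lidded cups at (413,232) and (415,275), with the open cup at (457,237). A white cup off the mat at (303,288) needs a closer look. I'll measure these and view enlarged crops.

```bash
cat > h.py <<'E'
import numpy as np,cv2
from scipy.spatial.transform import Rotation as R
def load(n): return dict(np.load(n+".npz"))
def ray(c,px,z,tcp=None,quat=None):
    if "world_to_cam" in c: T=np.linalg.inv(c["world_to_cam"])
    else:
        T=np.eye(4);T[:3,:3]=R.from_quat(np.roll(quat,-1)).as_matrix();T[:3,3]=tcp;T=T@c["mount"]
    u=cv2.undistortPoints(np.array([[px]],float),c["K"],None)[0,0]
    d=T[:3,:3]@np.array([u[0],u[1],1]);o=T[:3,3]
    return o+d*(z-o[2])/d[2]
E
python3 - <<'E'
from h import *
c=load("top");s=load("scene")
im=c["image"]
for n,p,z in [("c2",(413,232),.068),("cB",(415,275),.068),("open",(457,237),.066),("odd",(303,288),.065),("tray",(313,234),.034),("matTL",(393,219),.003),("matTR",(471,219),.003),("matBL",(394,295),.003),("matBR",(473,293),.003)]:
    print(n,np.round(ray(c,p,z),4))
a=cv2.resize(im[200:310,140:380],None,fx=3.33,fy=3.33,interpolation=cv2.INTER_CUBIC)
b=cv2.resize(s["image"][180:350,200:440],None,fx=3.33,fy=3.33,interpolation=cv2.INTER_CUBIC)
cv2.imwrite("pics/ta.png",a[:,:,::-1]);cv2.imwrite("pics/sb.png",b[:,:,::-1])
E
```

```text
c2 [ 0.4529 -0.2239  0.068 ]
cB [ 0.3545 -0.2266  0.068 ]
open [ 0.4413 -0.3247  0.066 ]
odd [0.3258 0.0281 0.065 ]
tray [0.4527 0.006  0.034 ]
matTL [ 0.492  -0.1867  0.003 ]
matTR [ 0.4914 -0.3749  0.003 ]
matBL [ 0.3092 -0.1863  0.003 ]
matBR [ 0.3135 -0.3746  0.003 ]
```

View pics/ta.png

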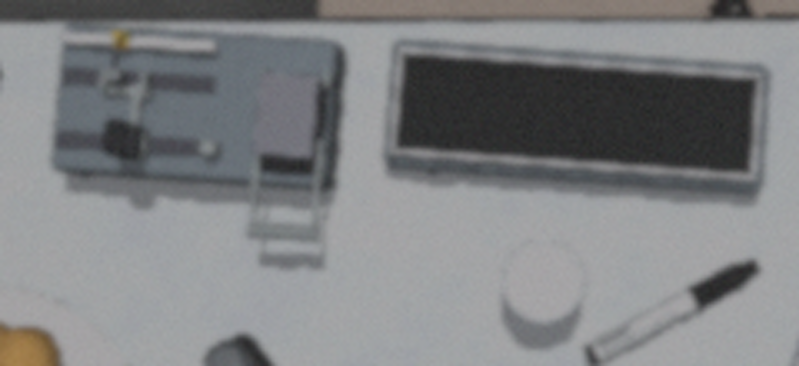

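View pics/sb.png

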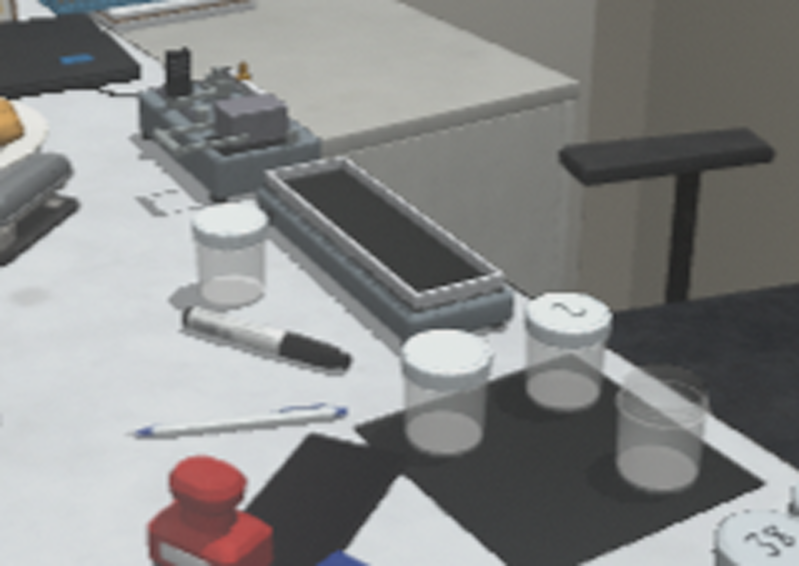

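The off-mat cup at top (303,288) has a blank lid. It stands on the desk rather than the mat, so it isn't part of the load and I'll leave it. Next I'll refine the lids, the tray and the control-box axes.

Run:
```python
from h import *
c=load("top");g=cv2.cvtColor(c["image"],cv2.COLOR_RGB2GRAY)
# tray rubber
m=np.zeros_like(g);m[205:262,250:378]=(g[205:262,250:378]<75)
ct=max(cv2.findContours(m,0,2)[0],key=cv2.contourArea);b=cv2.boxPoints(cv2.minAreaRect(ct))
P=np.array([ray(c,p,.037) for p in b]);print("tray",np.round(P,4).tolist(),"mid",np.round(P.mean(0),4))
m=np.zeros_like(g);m[220:293,395:472]=(g[220:293,395:472]>140)
for k in cv2.findContours(m,0,2)[0]:
    if cv2.contourArea(k)>80:
        (e,r_)=cv2.minEnclosingCircle(k);print("lid",np.round(e,1),round(r_,1),np.round(ray(c,e,.067),4))
for n,p,z in [("boxTL",(65,32),.045),("boxTR",(338,40),.045),("boxBR",(330,190),.045),("boxBL",(52,172),.045),("bar",(284,231),.057),("grip",(124,138),.1),("pin",(207,148),.05),("mark",(121,48),.06)]:
    print(n,np.round(ray(c,(140+p[0]/3.333,200+p[1]/3.333),z),4))
```

```text
tray [[0.431, 0.1316, 0.037], [0.4949, 0.1275, 0.037], [0.4761, -0.1183, 0.037], [0.4124, -0.1131, 0.037]] mid [0.4536 0.0069 0.037 ]
lid [415. 275.] 11.7 [ 0.3546 -0.2268  0.067 ]
lid [414.2 231.6] 11.7 [ 0.4539 -0.2269  0.067 ]
boxTL [0.5103 0.3663 0.045 ]
boxTR [0.504  0.1737 0.045 ]
boxBR [0.3982 0.178  0.045 ]
boxBL [0.4114 0.3728 0.045 ]
bar [0.3691 0.2075 0.057 ]
grip [0.4298 0.3076 0.1   ]
pin [0.4275 0.2634 0.05  ]
mark [0.4966 0.3223 0.06  ]
```

Emit:
{"method": "step_arm", "body": {"moves": [[[0, 0, -0.12, 30, -36, -7, 1], [0, 0, -0.24, 46, -73, -14, 1], [0, 0, -0.36, 61, -110, -21, 1], [0, 0, -0.48, 77, -146, -28, 1], [0, 0, -0.6, 93, -183, -35, 1], [0, 0, -0.72, 109, -220, -42, 1], [0, 0, -0.84, 125, -256, -49, 1], [0, 0, -0.96, 141, -293, -56, 1], [0, 0, -1.08, 157, -330, -63, 1], [0, 0, -1.2, 173, -366, -70, 1], [0, 0, -1.3, 188, -403, -75, 1], [0, 0, -1.38, 205, -440, -80, 1]]]}}

```text
clock: 1.15
position: [0.3423, 0.0648, 0.1511]
ee_rot: [0.0, 0.735, 0.679, 0.0]
force: [1.5, 1.6, 0.1]
width: 0.999
gripper_force: 0.0
```

Emit:
{"method": "step_arm", "body": {"moves": [[[0, 0, 0, 2, -40, 0, 1], [0, 0, 0, 4, -80, 0, 1], [0, 0, 0, 6, -120, 0, 1], [0, 0, 0, 8, -160, 0, 1], [0, 0, 0, 10, -200, 0, 1], [0, 0, 0, 12, -240, 0, 1], [0, 0, 0, 12, -275, 0, 1], [0, 0, 0, 12, -291.6, 0, 1], [0, 0, 0, 12, -291.6, -20, 1], [0, 0, 0, 12, -291.6, -20, 1]]]}}

```text
clock: 1.98
position: [0.3531, -0.225, 0.1292]
ee_rot: [-0.002, 0.734, 0.68, -0.0]
force: [-1.0, 1.1, -0.8]
width: 1.0
gripper_force: 0.0
```

Run:
```python
from cell import r
from h import *
s=r.observe();c=r.capture("wrist");print(np.round(s["position"],4))
cv2.imwrite("pics/w1.png",c["image"][:,:,::-1])
t=r.capture("top");g=cv2.cvtColor(t["image"],cv2.COLOR_RGB2GRAY)
g=cv2.cvtColor(c["image"],cv2.COLOR_RGB2GRAY)
m=(g>140).astype(np.uint8)
for k in cv2.findContours(m,0,2)[0]:
    if cv2.contourArea(k)>1500:
        e=cv2.fitEllipse(k);print(np.round(e[0],0),np.round(e[1],0),np.round(ray(c,e[0],.068,s["position"],s["ee_rot"]),4))
```

```text
[ 0.3531 -0.225   0.1292]
[328. 355.] [182. 289.] [ 0.3545 -0.2855  0.068 ]
[321. 263.] [91. 97.] [ 0.3548 -0.2242  0.068 ]
[594. 283.] [114. 236.] [ 0.5138 -0.2488  0.068 ]
[312. 238.] [409. 552.] [ 0.3508 -0.209   0.068 ]
```

View pics/w1.png

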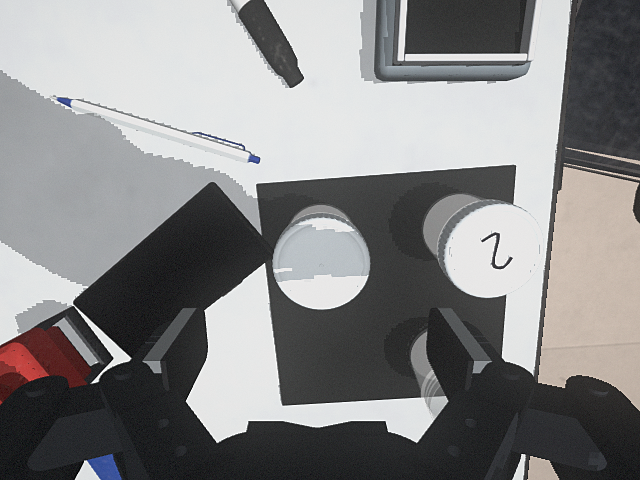

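The wrist view shows the blank lid of cup B at about (321,258), lid "2" at (490,249), and the open cup at (430,370) behind the right finger. The flat black object's corner at (270,250) is low. The gripper is centred, so I'm descending and grasping.

Emit:
{"method": "step_arm", "body": {"moves": [[[0, 0, 0, 1, 1, -35, 1], [0, 0, 0, 1, 1, -70, 1], [0, 0, 0, 1, 1, -90, 1], [0, 0, 0, 1, 1, -98, 1], [0, 0, 0, 1, 1, -98, 0.3], [0, 0, 0, 1, 1, -98, 0.3], [0, 0, 0, 1, 1, -98, 0.3], [0, 0, 0, 1, 1, -98, 0.3], [0, 0, 0, 1, 1, -98, 0.3], [0, 0, 0, 1, 1, -98, 0.3]]], "grip_force": 25}}

```text
clock: 2.92
position: [0.3564, -0.2245, 0.035]
ee_rot: [0.001, 0.733, 0.681, 0.0]
force: [-1.2, 3.2, 7.0]
width: 0.628
gripper_force: 25.7
```

Emit:
{"method": "step_arm", "body": {"moves": [[[0, 0, 0, 0, 0, 30, 0.3], [0, 0, 0, 0, 0, 60, 0.3], [0, 0, 0, 0, 0, 90, 0.3], [0, 0, 0, 10, 40, 90, 0.3], [0, 0, 0, 24, 78, 90, 0.3], [0, 0, 0, 38, 116, 90, 0.3], [0, 0, 0, 52, 154, 90, 0.3], [0, 0, 0, 66, 192, 90, 0.3], [0, 0, 0, 80, 230, 90, 0.3], [0, 0, 0, 94, 264, 90, 0.3], [0, 0, 0, 102, 280, 90, 0.3], [0, 0, 0, 102, 280, 90, 0.3]]]}}

```text
clock: 3.92
position: [0.4595, 0.0593, 0.1248]
ee_rot: [0.001, 0.731, 0.682, 0.002]
force: [-0.3, -0.1, 0.2]
width: 0.63
gripper_force: 27.4
```

Run:
```python
from cell import r
from h import *
s=r.observe();c=r.capture("wrist");print(np.round(s["position"],4),np.round(s["force"],1),np.round(s["width"],3))
cv2.imwrite("pics/w2.png",c["image"][:,:,::-1])
g=cv2.cvtColor(c["image"],cv2.COLOR_RGB2GRAY);np.savez("w2.npz",**c,p=s["position"],q=s["ee_rot"])
```

```text
[0.4595 0.0593 0.1248] [-0.3 -0.1  0.2] 0.63
```

View pics/w2.png

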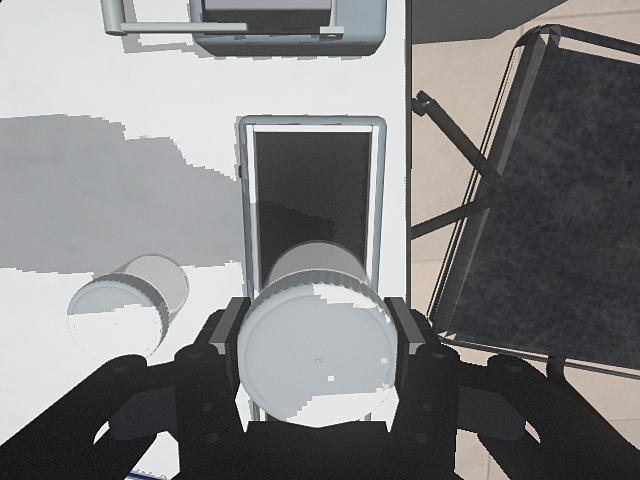

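The cup is held upright by the lid area. The tray floor's inner edges are at about x=256 and 370 near rows 150–220, and the off-mat cup is at (120,315). I'll check the tray's centre line from this view.

Run:
```python
from h import *
c=load("w2");g=cv2.cvtColor(c["image"],cv2.COLOR_RGB2GRAY)
for row in (145,180,215):
    d=np.where(g[row,245:385]<110)[0]+245;print(row,d.min(),d.max())
    L=ray(c,(d.min(),row),.036,c["p"],c["q"]);Rr=ray(c,(d.max(),row),.036,c["p"],c["q"]);mid=(L+Rr)/2
    print(np.round(L,4),np.round(Rr,4),"mid",np.round(mid,4),"x at tcp y",round(mid[0]+.076*(c["p"][1]-mid[1]),4), "target mid from top",round(.4536+.076*(c["p"][1]-.0069),4))
p=R.from_quat(np.roll(c["q"],-1)).as_matrix();print(np.round(p,3).tolist())
```

```text
145 246 370
[0.4216 0.1282 0.036 ] [0.4958 0.123  0.036 ] mid [0.4587 0.1256 0.036 ] x at tcp y 0.4536 target mid from top 0.4576
180 248 383
[0.4202 0.1075 0.036 ] [0.5031 0.1015 0.036 ] mid [0.4617 0.1045 0.036 ] x at tcp y 0.4582 target mid from top 0.4576
215 245 381
[0.4156 0.0858 0.036 ] [0.5014 0.0796 0.036 ] mid [0.4585 0.0827 0.036 ] x at tcp y 0.4567 target mid from top 0.4576
[[0.07, 0.998, 0.004], [0.998, -0.07, 0.001], [0.001, 0.003, -1.0]]
```

Emit:
{"method": "step_arm", "body": {"moves": [[[0, 0, 0, -2, 0, -25, 0.3], [0, 0, 0, -2, 0, -45, 0.3], [0, 0, 0, -2, 0, -54, 0.3], [0, 0, 0, -2, 0, -58, 0.3], [0, 0, 0, -2, 0, -58, 0.3]]]}}

```text
clock: 4.38
position: [0.4548, 0.0554, 0.0658]
ee_rot: [-0.0, 0.733, 0.68, -0.0]
force: [-0.5, 0.4, 0.1]
width: 0.634
gripper_force: 27.1
```

Run:
```python
from cell import r
import numpy as np
for i in range(3):
    s=r.observe();print(np.round(s["position"],4),np.round(s["joint_positions"],4),np.round(s["force"],1));r.capture("wrist")
```

```text
[0.4548 0.0554 0.0658] [-3.8400e-02  3.4070e-01 -5.7490e-01  6.5610e-01 -1.0000e-04  1.6073e+00] [-0.5  0.4  0.1]
[0.4554 0.0554 0.066 ] [-3.8400e-02  3.4040e-01 -5.7430e-01  6.5580e-01 -1.0000e-04  1.6073e+00] [ 0.5  0.5 -0.8]
[0.4558 0.0555 0.0662] [-3.8300e-02  3.4040e-01 -5.7400e-01  6.5550e-01 -1.0000e-04  1.6074e+00] [0.7 0.3 0.5]
```

Emit:
{"method": "step_arm", "body": {"moves": [[[0, 0, 0, 1, 0, -1, 0.3], [0, 0, 0, 1, 0, -2, 0.3], [0, 0, 0, 1, 0, -2, 0.3], [0, 0, 0, 1, 0, -2, 0.3]]]}}

```text
clock: 4.87
position: [0.4569, 0.0556, 0.0649]
ee_rot: [0.001, 0.733, 0.68, 0.0]
force: [-6.5, -1.0, 21.6]
width: 0.629
gripper_force: 28.3
```

Emit:
{"method": "step_arm", "body": {"moves": [[[0, 0, 0, 0, 0, 1, 0.3], [0, 0, 0, 0, 0, 1, 0.85], [0, 0, 0, 0, 0, 1, 0.85], [0, 0, 0, 0, 0, 1, 0.85], [0, 0, 0, 0, 0, 30, 0.85], [0, 0, 0, 0, 0, 65, 1], [0, 0, 0, 0, 0, 90, 1], [0, 0, 0, 0, -40, 90, 1], [0, 0, 0, 0, -80, 90, 1], [0, 0, 0, 0, -120, 90, 1], [0, 0, 0, 0, -160, 90, 1]]]}}

```text
clock: 5.78
position: [0.4562, -0.1054, 0.1535]
ee_rot: [0.0, 0.732, 0.681, 0.0]
force: [1.6, -0.4, -0.9]
width: 1.004
gripper_force: 0.0
```

```bash
cat > top.py <<'E'
from cell import r
from h import *
import sys
s=r.observe();print("tcp",np.round(s["position"],4))
t=r.capture("top");np.savez("top.npz",**t);g=cv2.cvtColor(t["image"],cv2.COLOR_RGB2GRAY)
m=np.zeros_like(g);m[205:300,250:480]=(g[205:300,250:480]>120)
m2=m.copy()
def lid(x0,x1,y0,y1,z,thr=120):
    k=np.zeros_like(g);k[y0:y1,x0:x1]=g[y0:y1,x0:x1]>thr
    for c in cv2.findContours(k,0,2)[0]:
        if cv2.contourArea(c)>100:
            e,rr=cv2.minEnclosingCircle(c);print(np.round(e,1),round(rr,1),np.round(ray(t,e,z),4))
print("tray");lid(262,366,219,249,.099)
print("mat");lid(396,471,220,293,.068,140)
cv2.imwrite("pics/t_%s.png"%sys.argv[1],cv2.resize(t["image"][200:310,250:490],None,fx=3,fy=3,interpolation=2)[:,:,::-1])
E
python3 top.py 1
```

```text
tcp [ 0.4562 -0.1054  0.1535]
tray
[291.9 228.8] 13.4 [0.4575 0.0517 0.099 ]
mat
[417.5 233. ] 11.4 [ 0.4505 -0.2341  0.068 ]
```

Emit:
{"method": "step_arm", "body": {"moves": [[[0, 0, 0, -1, -40, 0, 1], [0, 0, 0, -2, -80, 0, 1], [0, 0, 0, -3, -110, -10, 1], [0, 0, 0, -3, -120, -20, 1], [0, 0, 0, -3, -120, -20, 1]]]}}

```text
clock: 6.25
position: [0.4524, -0.2256, 0.1314]
ee_rot: [-0.001, 0.734, 0.679, -0.0]
force: [-0.7, 1.7, -0.1]
width: 0.996
gripper_force: 0.0
```

Run:
```python
from cell import r
from h import *
s=r.observe();c=r.capture("wrist");print(np.round(s["position"],4))
cv2.imwrite("pics/w3.png",c["image"][:,:,::-1])
g=cv2.cvtColor(c["image"],cv2.COLOR_RGB2GRAY)
k=(g>150).astype(np.uint8)
for q in cv2.findContours(k,0,2)[0]:
    if 2500<cv2.contourArea(q)<20000:
        e,rr=cv2.minEnclosingCircle(q);print(np.round(e),round(rr),np.round(ray(c,e,.068,s["position"],s["ee_rot"]),4))
for p in((321,250),(321,260),(321,270)):print(p,np.round(ray(c,p,.068,s["position"],s["ee_rot"]),4))
```

```text
[ 0.4524 -0.2256  0.1314]
[ 68. 337.] 95 [ 0.2938 -0.2621  0.068 ]
[321. 260.] 48 [ 0.4541 -0.2238  0.068 ]
[436.  52.] 55 [ 0.52   -0.1191  0.068 ]
(321, 250) [ 0.4547 -0.2178  0.068 ]
(321, 260) [ 0.4542 -0.2239  0.068 ]
(321, 270) [ 0.4538 -0.23    0.068 ]
```

View pics/w3.png

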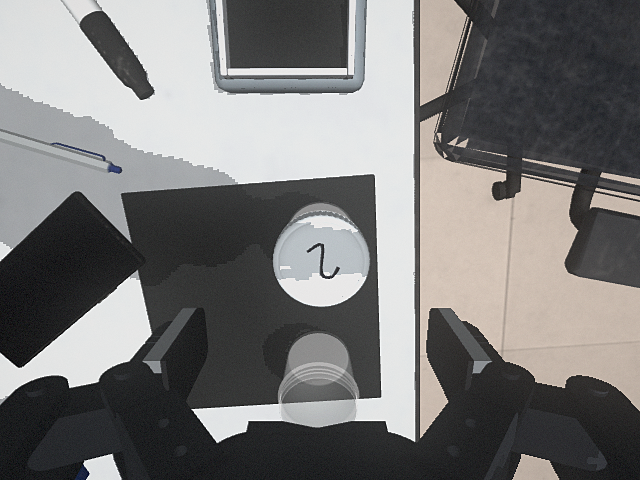

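Lid "2" is at (321,260), centred between the fingers. The open cup at (318,385) is clear of the finger paths. Descending to grasp.

Emit:
{"method": "step_arm", "body": {"moves": [[[0, 0, 0, 1.5, 1, -35, 1], [0, 0, 0, 1.5, 1, -70, 1], [0, 0, 0, 1.5, 1, -90, 1], [0, 0, 0, 1.5, 1, -97, 1], [0, 0, 0, 1.5, 1, -97, 0.3], [0, 0, 0, 1.5, 1, -97, 0.3], [0, 0, 0, 1.5, 1, -97, 0.3], [0, 0, 0, 1.5, 1, -97, 0.3], [0, 0, 0, 1.5, 1, -97, 0.3], [0, 0, 0, 1.5, 1, -97, 0.3]]], "grip_force": 25}}

```text
clock: 7.13
position: [0.456, -0.2234, 0.0379]
ee_rot: [0.001, 0.733, 0.68, 0.001]
force: [-0.9, 1.7, 8.4]
width: 0.645
gripper_force: 27.2
```

Emit:
{"method": "step_arm", "body": {"moves": [[[0, 0, 0, 0, 0, 30, 0.3], [0, 0, 0, 0, 0, 60, 0.3], [0, 0, 0, 0, 0, 85, 0.3], [0, 0, 0, -1, 40, 85, 0.3], [0, 0, 0, -3, 80, 85, 0.3], [0, 0, 0, -4, 120, 85, 0.3], [0, 0, 0, -6, 160, 85, 0.3], [0, 0, 0, -6, 180, 85, 0.3], [0, 0, 0, -6, 180, 85, 0.3], [0, 0, 0, -6, 180, 85, 0.3]]]}}

```text
clock: 7.97
position: [0.4493, -0.0421, 0.1221]
ee_rot: [0.001, 0.732, 0.681, 0.0]
force: [-0.3, -0.8, -0.9]
width: 0.642
gripper_force: 27.4
```

Run:
```python
from cell import r
import numpy as np
for i in range(3):
    r.capture("wrist")
s=r.observe();print(np.round(s["position"],4),np.round(s["force"],1))
```

```text
[ 0.4493 -0.0438  0.1217] [-0.1 -0.9 -0.5]
```

Emit:
{"method": "step_arm", "body": {"moves": [[[0, 0, 0, 1, 0, -25, 0.3], [0, 0, 0, 1, 0, -45, 0.3], [0, 0, 0, 1, 0, -51, 0.3], [0, 0, 0, 1, 0, -52, 0.3], [0, 0, 0, 1, 0, -53, 0.3], [0, 0, 0, 1, 0, -53, 0.3], [0, 0, 0, 1, 0, -53, 0.3]]]}}

```text
clock: 8.7
position: [0.4504, -0.0434, 0.0688]
ee_rot: [0.0, 0.733, 0.68, 0.0]
force: [-0.1, 0.5, -0.7]
width: 0.647
gripper_force: 27.0
```

Emit:
{"method": "step_arm", "body": {"moves": [[[0, 0, 0, 0, 0, -0.5, 0.3], [0, 0, 0, 0, 0, -1, 0.3], [0, 0, 0, 0, 0, -1.5, 0.3], [0, 0, 0, 0, 0, -1.5, 0.85], [0, 0, 0, 0, 0, -1.5, 0.85], [0, 0, 0, 0, 0, -1.5, 0.85], [0, 0, 0, 0, 0, -1.5, 0.85], [0, 0, 0, 0, 0, 30, 0.85], [0, 0, 0, 0, 0, 65, 1], [0, 0, 0, 0, 0, 90, 1], [0, 0, 0, -30, 30, 90, 1], [0, 0, 0, -60, 60, 90, 1]]]}}

```text
clock: 9.7
position: [0.3927, 0.0156, 0.1597]
ee_rot: [0.002, 0.734, 0.68, 0.001]
force: [-0.2, 1.0, -0.3]
width: 1.001
gripper_force: 0.0
```

Emit:
{"method": "step_arm", "body": {"moves": [[[0, 0, 0.12, 0, 10, 20, 1], [0, 0, 0.24, 0, 35, 40, 1], [0, 0, 0.36, 0, 65, 60, 1], [0, 0, 0.48, -3, 95, 70, 1], [0, 0, 0.6, -3, 125, 70, 1], [0, 0, 0.72, -3, 155, 70, 1], [0, 0, 0.84, -3, 185, 70, 1], [0, 0, 0.96, -3, 215, 70, 1], [0, 0, 1.08, -3, 240, 70, 1], [0, 0, 1.2, -3, 260, 70, 1], [0, 0, 1.32, -3, 270, 70, 1], [0, 0, 1.44, -3, 275, 70, 1]]]}}

```text
clock: 10.7
position: [0.3876, 0.2926, 0.228]
ee_rot: [-0.0, 0.098, 0.995, 0.0]
force: [0.0, -0.2, 0.3]
width: 1.0
gripper_force: 0.0
```

Emit:
{"method": "step_arm", "body": {"moves": [[[0, 0, 0.1, 0, 0, 0, 1], [0, 0, 0.16, 0, 0, 0, 1], [0, 0, 0.16, 0, 0, 0, 1], [0, 0, 0.16, 0, 0, 0, 1]]]}}

```text
clock: 11.03
position: [0.3878, 0.291, 0.2282]
ee_rot: [-0.0, 0.023, 1.0, -0.0]
force: [-0.4, 1.0, -0.2]
width: 0.999
gripper_force: 0.0
```

```bash
cat > wv.py <<'E'
from cell import r
from h import *
import sys
s=r.observe();c=r.capture("wrist");print(np.round(s["position"],4),np.round(s["ee_rot"],4),s["clock"])
n=sys.argv[1];np.savez(n+".npz",**c,p=s["position"],q=s["ee_rot"])
im=c["image"]
if len(sys.argv)>2:
    x,y,w,h=map(int,sys.argv[2:6]);im=cv2.resize(im[y:y+h,x:x+w],None,fx=800/w,fy=800/w,interpolation=2)
cv2.imwrite(f"pics/{n}.png",im[:,:,::-1])
E
python3 top.py 2; python3 wv.py w4
```

```text
tcp [0.3878 0.291  0.2282]
tray
[339.  220.5] 26.0 [ 0.4758 -0.0538  0.099 ]
[291.7 229. ] 13.0 [0.457  0.0521 0.099 ]
mat
[0.3879 0.291  0.2282] [-1.000e-04  2.360e-02  9.997e-01 -1.000e-04] 11.0833
```

View pics/w4.png

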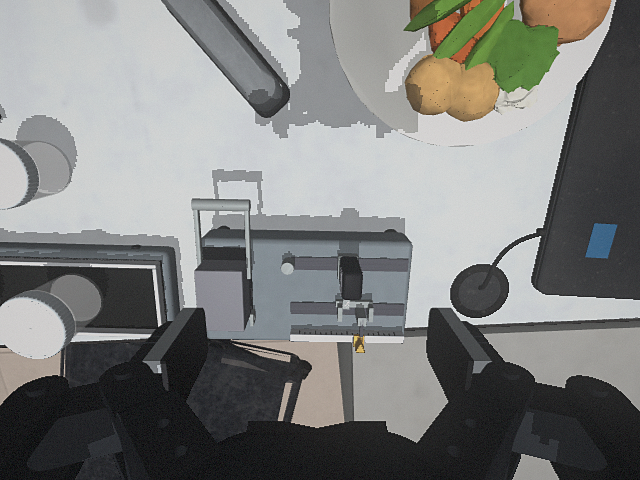

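View pics/t_2.png

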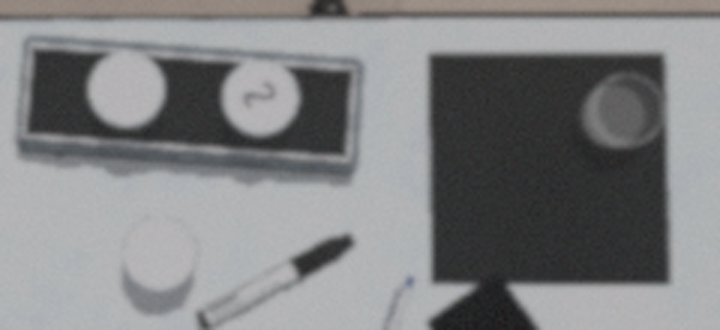

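Both lidded cups stand in the tray, and only the open cup is left on the mat. The wrist view shows the guard bar at (221,204), guard cover (222,290), stop pin (288,268), black grip (350,275), follower and fork (355,308), and brass mark (360,343). I'll zoom in on the slide.

Run:
```python
from h import *
c=load("w4");im=c["image"][235:360,270:430];cv2.imwrite("pics/w4z.png",cv2.resize(im,None,fx=4.8,fy=4.8,interpolation=cv2.INTER_CUBIC)[:,:,::-1])
W=lambda p,z:np.round(ray(c,p,z,c["p"],c["q"]),4)
print("front edge",W((203,237),.045),W((410,242),.045)); print("rail",W((291,340),.05),W((403,343),.05));print("bar",W((194,204),.057),W((250,205),.057))
```

```text
front edge [0.3999 0.1875 0.045 ] [0.4136 0.3747 0.045 ]
rail [0.5057 0.2605 0.05  ] [0.5142 0.369  0.05  ]
bar [0.3675 0.1878 0.057 ] [0.3706 0.2352 0.057 ]
```

View pics/w4z.png

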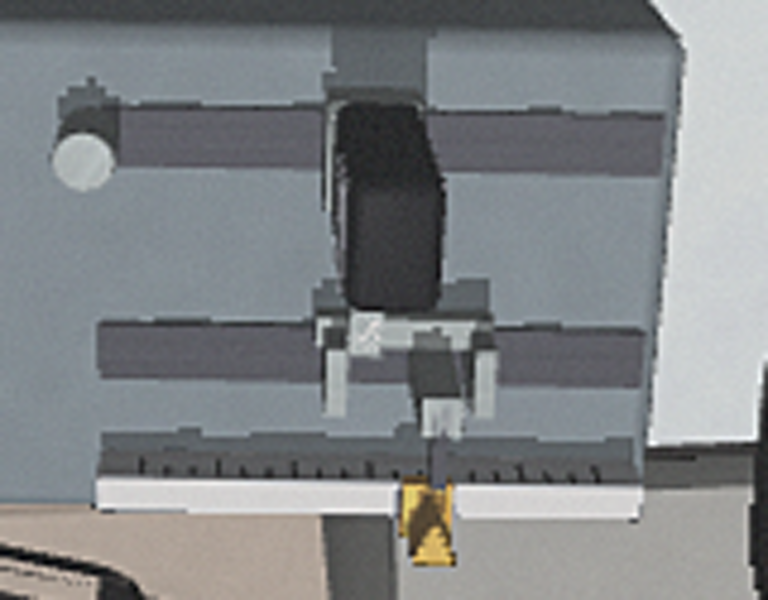

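The grip's top face is at crop (393,245) and the tines at crop x≈336 and 484. The post is at about 437, so it sits near the +y tine with slack on the push side. The pointer at (432,470) is roughly at the brass mark (427,485). So I'll draw back first and then come up.

Run:
```python
from h import *
c=load("w4")
ex=np.array([.997,-.075]);ey=np.array([.075,.997])
def W(n,p,z):
    w=ray(c,(270+p[0]/4.8,235+p[1]/4.8),z,c["p"],c["q"]);print(n,np.round(w,4),"box xy mm",np.round(1e3*np.array([w[:2]@ex,w[:2]@ey]),1))
W("grip",(393,246),.1);W("gripL",(348,246),.1);W("gripR",(440,246),.1)
W("pin",(83,160),.06)
W("tineL_right",(348,385),.062);W("tineR_left",(473,385),.062);W("postL",(421,415),.071);W("postR",(463,415),.071)
W("pointer",(432,455),.071);W("pointertip",(432,478),.071);W("mark",(427,485),.071)
```

```text
grip [0.4309 0.3166 0.1   ] box xy mm [405.9 348. ]
gripL [0.4306 0.3093 0.1   ] box xy mm [406.1 340.7]
gripR [0.4313 0.3243 0.1   ] box xy mm [405.7 355.7]
pin [0.4281 0.2631 0.06  ] box xy mm [407.1 294.4]
tineL_right [0.4753 0.3105 0.062 ] box xy mm [450.6 345.2]
tineR_left [0.4764 0.3343 0.062 ] box xy mm [449.9 369. ]
postL [0.4774 0.3234 0.071 ] box xy mm [451.7 358.3]
postR [0.4778 0.3312 0.071 ] box xy mm [451.5 366.1]
pointer [0.4859 0.3253 0.071 ] box xy mm [460.  360.8]
pointertip [0.4907 0.3253 0.071 ] box xy mm [464.8 361.1]
mark [0.4921 0.3243 0.071 ] box xy mm [466.3 360.2]
```

Emit:
{"method": "step_arm", "body": {"moves": [[[0, 0, -0.027, 20, 13, -20, 0.5], [0, 0, -0.027, 40, 26, -55, 0.5], [0, 0, -0.027, 40, 26, -90, 0.5], [0, 0, -0.027, 40, 26, -100, 0.5], [0, 0, -0.027, 40, 26, -125, 0.5], [0, 0, -0.027, 40, 26, -145, 0.5], [0, 0, -0.027, 40, 26, -152, 0.5], [0, 0, -0.027, 40, 26, -152, 0.5], [0, 0, -0.027, 40, 26, -152, 0.5]]]}}

```text
clock: 11.88
position: [0.4281, 0.3171, 0.0774]
ee_rot: [0.0, 0.036, 0.999, 0.0]
force: [0.2, 0.9, 0.4]
width: 0.498
gripper_force: 0.0
```

Now I'll close on the grip and draw back 15 mm along the box's −y.

Emit:
{"method": "step_arm", "body": {"moves": [[[0, 0, 0, 0, 0, 0, 0.1], [0, 0, 0, 0, 0, 0, 0.1], [0, 0, 0, 0, 0, 0, 0.1], [0, 0, 0, 0, 0, 0, 0.1], [0, 0, 0, 0, 0, 0, 0.1], [0, 0, 0, -0.4, -5, 0, 0.1], [0, 0, 0, -0.8, -10, 0, 0.1], [0, 0, 0, -1.1, -15, 0, 0.1], [0, 0, 0, -1.1, -15, 0, 0.1], [0, 0, 0, -1.1, -15, 0, 0.1]]], "grip_force": 30}}

```text
clock: 12.72
position: [0.4278, 0.3023, 0.0778]
ee_rot: [0.001, 0.036, 0.999, 0.001]
force: [0.4, -1.1, 7.6]
width: 0.18
gripper_force: 34.1
```

```bash
python3 wv.py w5 260 240 200 150
python3 - <<'E'
from cell import r
s=r.observe();print(s["width"],s["force"])
E
```

```text
[0.4278 0.3023 0.0778] [1.100e-03 3.600e-02 9.994e-01 6.000e-04] 12.7167
0.17668776840045416 [-1.90065542 -0.97775239  7.63419066]
```

View pics/w5.png

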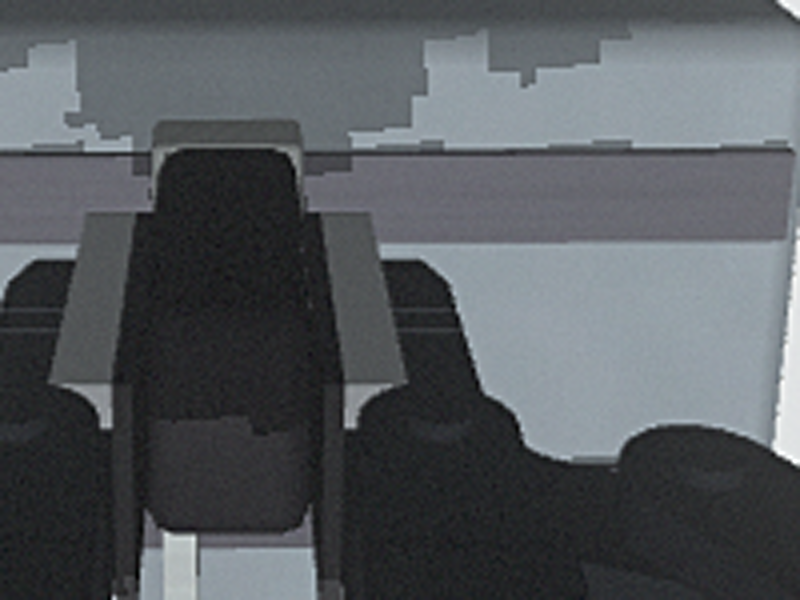

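The grip is held, and the slide was drawn back 15 mm. The fingers hide the pointer here, so I'll come up by 26 mm, release, rise and look.

Emit:
{"method": "step_arm", "body": {"moves": [[[0, 0, 0, 0.4, 6, 0, 0.1], [0, 0, 0, 0.9, 12, 0, 0.1], [0, 0, 0, 1.3, 18, 0, 0.1], [0, 0, 0, 1.7, 22, 0, 0.1], [0, 0, 0, 1.8, 24, 0, 0.1], [0, 0, 0, 1.9, 26, 0, 0.1], [0, 0, 0, 1.9, 26, 0, 0.1], [0, 0, 0, 1.9, 26, 0, 0.1], [0, 0, 0, 1.9, 26, 0, 0.1]]]}}

```text
clock: 13.52
position: [0.4295, 0.3284, 0.0778]
ee_rot: [0.001, 0.036, 0.999, 0.001]
force: [-1.2, -0.7, 7.7]
width: 0.176
gripper_force: 34.2
```

Emit:
{"method": "step_arm", "body": {"moves": [[[0, 0, 0, 0, 0, 0, 0.5], [0, 0, 0, 0, 0, 0, 0.5], [0, 0, 0, 0, 0, 0, 0.5], [0, 0, 0, 0, 0, 35, 0.5], [0, 0, 0, 0, 0, 70, 0.5], [0, 0, 0, -20, 0, 105, 0.9], [0, 0, 0, -40, 0, 140, 0.9], [0, 0, 0, -40, 0, 150, 0.9], [0, 0, 0, -40, 0, 150, 0.9]]]}}

```text
clock: 14.27
position: [0.3897, 0.3291, 0.2295]
ee_rot: [0.002, 0.035, 0.999, 0.002]
force: [0.4, -1.1, -0.6]
width: 0.9
gripper_force: 0.0
```

```bash
python3 wv.py w6 250 235 160 120
```

```text
[0.3897 0.3291 0.2295] [0.0023 0.0354 0.9994 0.0016] 14.2667
```

View pics/w6.png

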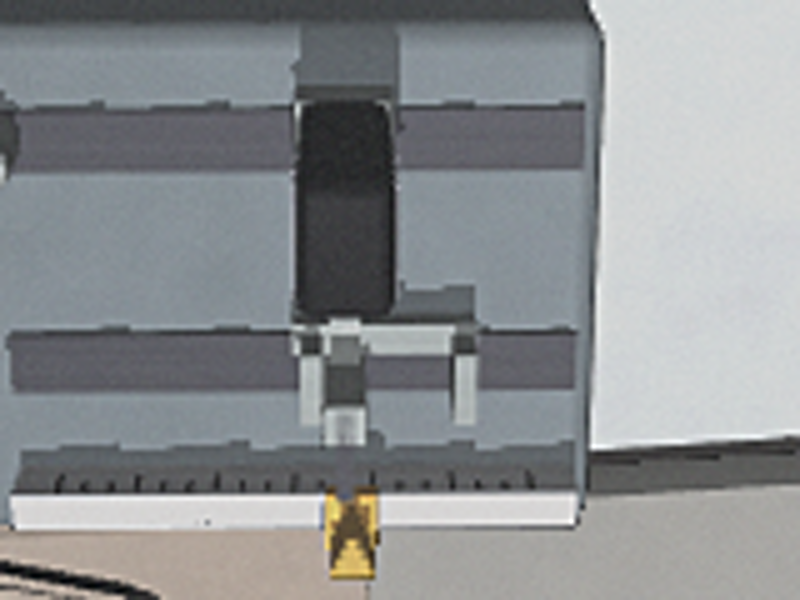

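The post bears on the push tine at crop x≈323, so the slack is taken up. The pointer at x≈344 is about 1.3 mm on the slow side of the brass mark's centre (351), well inside 4 mm. Next is the guard bar: I'll turn 90° and move above it.

Emit:
{"method": "step_arm", "body": {"moves": [[[0, 0, -0.12, -2, -10, -10, 0.9], [0, 0, -0.24, -4, -20, -20, 0.9], [0, 0, -0.36, -6, -30, -30, 0.9], [0, 0, -0.48, -8, -40, -40, 0.9], [0, 0, -0.6, -10, -50, -50, 0.9], [0, 0, -0.72, -12, -60, -60, 0.8], [0, 0, -0.84, -14, -70, -60, 0.8], [0, 0, -0.96, -16, -80, -60, 0.8], [0, 0, -1.08, -18, -90, -60, 0.8], [0, 0, -1.2, -20, -100, -60, 0.8], [0, 0, -1.32, -20, -110, -60, 0.8], [0, 0, -1.44, -20, -118, -60, 0.8]]]}}

```text
clock: 15.32
position: [0.3681, 0.2088, 0.1645]
ee_rot: [-0.001, 0.688, 0.725, -0.001]
force: [-0.1, 0.2, 0.5]
width: 0.803
gripper_force: 0.0
```

Emit:
{"method": "step_arm", "body": {"moves": [[[0, 0, -0.12, 0, 0, 0, 0.8], [0, 0, -0.13, 0, 0, 0, 0.8], [0, 0, -0.13, 0, 0, 0, 0.8]]]}}

```text
clock: 15.57
position: [0.3684, 0.2096, 0.1651]
ee_rot: [-0.0, 0.731, 0.682, -0.001]
force: [-0.3, 0.4, 0.0]
width: 0.795
gripper_force: 0.0
```

```bash
python3 wv.py w7
```

```text
[0.3684 0.2096 0.1651] [-4.000e-04  7.310e-01  6.824e-01 -9.000e-04] 15.5667
```

View pics/w7.png

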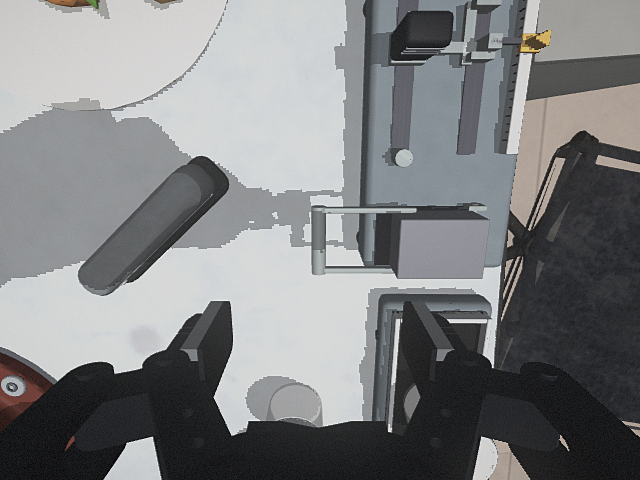

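The bail bar runs from (319,207) to (319,273), with its middle at about (319,240). The cover is at (440,245), and the switch is hidden beneath it.

Run:
```python
from h import *
c=load("w7")
for p in((319,207),(319,240),(319,273)):print(np.round(ray(c,p,.057,c["p"],c["q"]),4))
for a in (0,.2,.4,.6,.8,1.,1.2,1.4,1.6,1.75,1.8):
    f=a+.0555;dx=108.17*(np.cos(.0555)-np.cos(f));dz=108.17*(np.sin(f)-np.sin(.0555));print(a,np.round([dx*.997,-dx*.075,dz],1))
```

```text
[0.3709 0.234  0.057 ]
[0.3693 0.2107 0.057 ]
[0.3677 0.1862 0.057 ]
0 [ 0. -0.  0.]
0.2 [ 3.3 -0.3 21.3]
0.4 [10.8 -0.8 41.6]
0.6 [22.2 -1.7 59.9]
0.8 [36.9 -2.8 75.7]
1.0 [54.5 -4.1 88.1]
1.2 [74.2 -5.6 96.8]
1.4 [ 95.3  -7.2 101.5]
1.6 [116.8  -8.8 101.8]
1.75 [132.8 -10.   99.2]
1.8 [138.  -10.4  97.8]
```

Emit:
{"method": "step_arm", "body": {"moves": [[[0, 0, 0, 1, 1, 0, 0.3], [0, 0, 0, 1, 1, 0, 0.3], [0, 0, 0, 1, 1, -35, 0.3], [0, 0, 0, 1, 1, -70, 0.3], [0, 0, 0, 1, 1, -100, 0.3], [0, 0, 0, 1, 1, -120, 0.3], [0, 0, 0, 1, 1, -125, 0.3], [0, 0, 0, 1, 1, -125, 0], [0, 0, 0, 1, 1, -125, 0], [0, 0, 0, 1, 1, -125, 0], [0, 0, 0, 1, 1, -125, 0], [0, 0, 0, 1, 1, -125, 0]]], "grip_force": 20}}

```text
clock: 16.62
position: [0.3696, 0.2111, 0.042]
ee_rot: [0.0, 0.732, 0.682, 0.0]
force: [-5.2, -1.0, 0.1]
width: 0.104
gripper_force: 20.7
```

```bash
python3 top.py 3
python3 - <<'E'
import cv2,numpy as np
a=cv2.imread("pics/t_2.png").astype(int);b=cv2.imread("pics/t_3.png").astype(int)
d=np.abs(a-b).max(2);print("tray diff",(d[40:170,20:360]>60).sum(),"mat diff",(d[50:290,420:670]>60).sum())
E
```

```text
tcp [0.3696 0.2111 0.042 ]
tray
[338.  220.5] 27.0 [ 0.4758 -0.0516  0.099 ]
[291.7 229.1] 13.1 [0.4567 0.052  0.099 ]
mat
tray diff 0 mat diff 0
```

Emit:
{"method": "step_arm", "body": {"moves": [[[0, 0, 0, 1, 0, 11, 0], [0, 0, 0, 3, 0, 21, 0], [0, 0, 0, 7, -0.5, 32, 0], [0, 0, 0, 11, -1, 42, 0], [0, 0, 0, 16, -1, 51, 0], [0, 0, 0, 22, -2, 60, 0], [0, 0, 0, 29, -2, 68, 0], [0, 0, 0, 37, -3, 76, 0], [0, 0, 0, 45, -3, 82, 0], [0, 0, 0, 54, -4, 88, 0], [0, 0, 0, 64, -5, 93, 0], [0, 0, 0, 74, -6, 97, 0]]]}}

```text
clock: 17.67
position: [0.4446, 0.2058, 0.1398]
ee_rot: [-0.0, 0.732, 0.682, 0.001]
force: [-2.9, 3.2, 4.6]
width: 0.109
gripper_force: 20.7
```

Emit:
{"method": "step_arm", "body": {"moves": [[[0, 0, 0, 10, -1, 3, 0], [0, 0, 0, 21, -2, 5, 0], [0, 0, 0, 32, -2, 5.5, 0], [0, 0, 0, 43, -3, 5, 0], [0, 0, 0, 51, -4, 4, 0], [0, 0, 0, 58, -4, 2.5, 0], [0, 0, 0, 58, -4, 2.5, 0], [0, 0, 0, 58, -4, 2.5, 0.3], [0, 0, 0, 58, -4, 2.5, 0.3], [0, 0, 0, 58, -4, 2.5, 0.3], [0, 0, 0, 58, -4, 35, 0.3], [0, 0, 0, 58, -4, 70, 0.3]]]}}

```text
clock: 18.67
position: [0.4996, 0.2004, 0.2071]
ee_rot: [-0.001, 0.732, 0.682, -0.002]
force: [1.0, 1.0, 1.0]
width: 0.299
gripper_force: 0.0
```

Emit:
{"method": "step_arm", "body": {"moves": [[[0, 0, 0, -35, 2, 0, 0.3], [0, 0, 0, -70, 4, 0, 0], [0, 0, 0, -85, 6, 0, 0], [0, 0, 0, -85, 6, 0, 0], [0, 0, 0, -85, 6, 0, 0]]]}}

```text
clock: 19.08
position: [0.4163, 0.2071, 0.2086]
ee_rot: [0.0, 0.731, 0.682, 0.0]
force: [0.1, -0.4, 0.9]
width: -0.001
gripper_force: 0.0
```

```bash
python3 wv.py w8 250 80 320 240
```

```text
[0.4163 0.2071 0.2086] [3.000e-04 7.315e-01 6.819e-01 3.000e-04] 19.0833
```

View pics/w8.png

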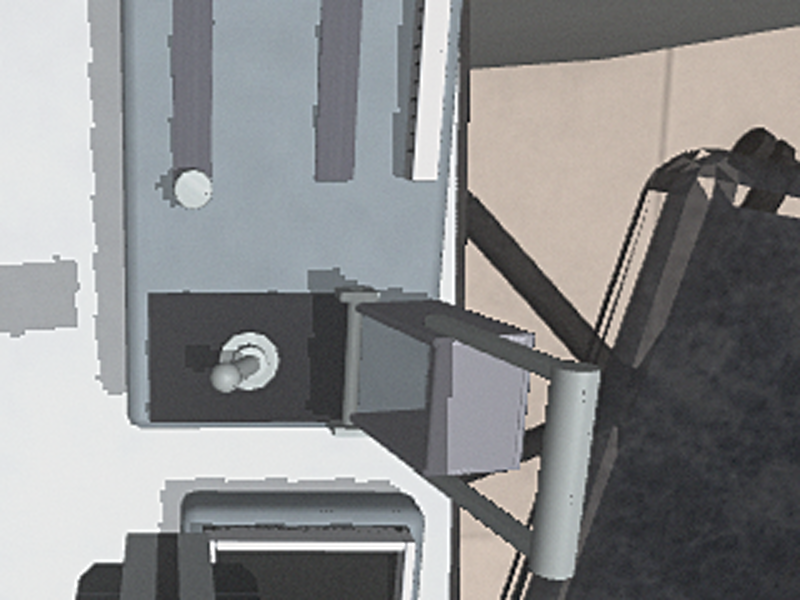

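The guard stands open. The toggle's ball is at crop (226,377), leaning to the robot from its base at (250,360), and the bail bar is at (565,470).

Run:
```python
from h import *
c=load("w8")
W=lambda x,y,z:np.round(ray(c,(250+x/2.5,80+y/2.5),z,c["p"],c["q"]),4)
print("tip",W(226,377,.07),"base",W(250,360,.05),"hinge",W(350,360,.051),"bar",W(565,470,.155))
```

```text
tip [0.4342 0.2058 0.07  ] base [0.4434 0.2058 0.05  ] hinge [0.4763 0.2037 0.051 ] bar [0.5046 0.2012 0.155 ]
```

Emit:
{"method": "step_arm", "body": {"moves": [[[0, 0, 0, -16, -1, -30, 0], [0, 0, 0, -16, -1, -65, 0], [0, 0, 0, -16, -1, -100, 0], [0, 0, 0, -16, -1, -130, 0], [0, 0, 0, -16, -1, -146, 0], [0, 0, 0, -16, -1, -146, 0], [0, 0, 0, -10, -1.5, -146, 0], [0, 0, 0, -4, -2, -146, 0], [0, 0, 0, 2, -2, -146, 0], [0, 0, 0, 7, -2.5, -146, 0], [0, 0, 0, 11, -3, -146, 0], [0, 0, 0, 11, -3, -146, 0]]]}}

```text
clock: 20.13
position: [0.4295, 0.2043, 0.0641]
ee_rot: [0.0, 0.732, 0.682, 0.001]
force: [-1.2, -0.4, 4.3]
width: -0.001
gripper_force: 1.7
```

```bash
python3 wv.py w9 250 80 320 240
```

```text
[0.4295 0.2043 0.0641] [4.000e-04 7.318e-01 6.815e-01 1.100e-03] 20.1333
```

View pics/w9.png

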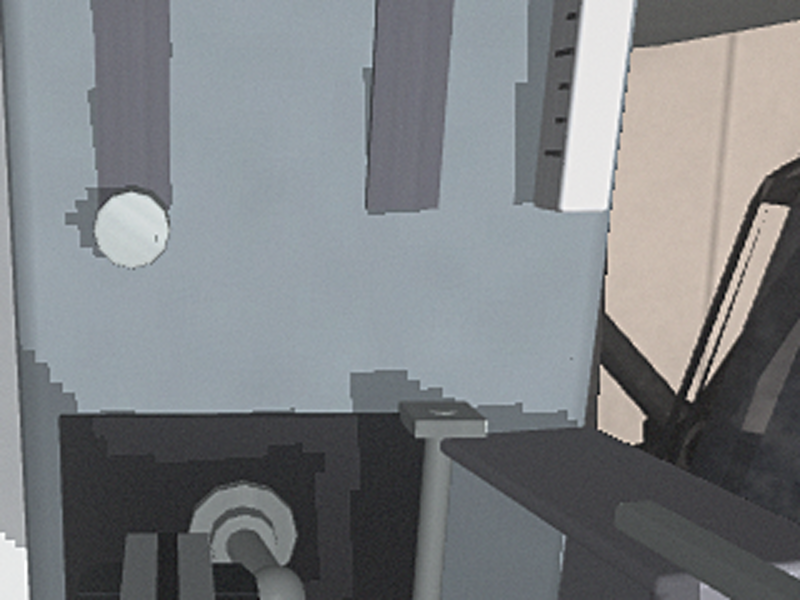

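The closed fingers (right edge at about x=210) have pushed the ball to (280,585), past the middle of its base (243,525). I'll push a little further.

Emit:
{"method": "step_arm", "body": {"moves": [[[0, 0, 0, 3, 0, 0, 0], [0, 0, 0, 5, 0, 0, 0], [0, 0, 0, 7, 0, 0, 0], [0, 0, 0, 7, 0, 0, 0]]]}}

```text
clock: 20.52
position: [0.4354, 0.2041, 0.0625]
ee_rot: [0.0, 0.732, 0.682, 0.0]
force: [-3.0, 0.8, 2.5]
width: 0.002
gripper_force: 1.4
```

Emit:
{"method": "step_arm", "body": {"moves": [[[0, 0, 0, 2, 0, 0, 0], [0, 0, 0, 4, 0, 0, 0], [0, 0, 0, 4, 0, 0, 0]]]}}

```text
clock: 20.77
position: [0.436, 0.204, 0.062]
ee_rot: [-0.002, 0.732, 0.682, -0.002]
force: [-13.3, 0.8, 13.7]
width: -0.001
gripper_force: 8.6
```

Emit:
{"method": "step_arm", "body": {"moves": [[[0, 0, 0, -15, 0, 0, 0], [0, 0, 0, -25, 0, 2, 0], [0, 0, 0, -25, 0, 40, 0], [0, 0, 0, -25, 0, 80, 0], [0, 0, 0, -25, 0, 120, 0], [0, 0, 0, -25, 0, 146, 0], [0, 0, 0, -25, 0, 146, 0]]]}}

```text
clock: 21.35
position: [0.4168, 0.205, 0.2138]
ee_rot: [0.002, 0.732, 0.682, 0.004]
force: [0.9, 0.6, 0.0]
width: 0.002
gripper_force: 0.0
```

```bash
python3 wv.py w10 250 80 320 240
```

```text
[0.4168 0.205  0.2138] [0.0021 0.7317 0.6816 0.0042] 21.35
```

View pics/w10.png

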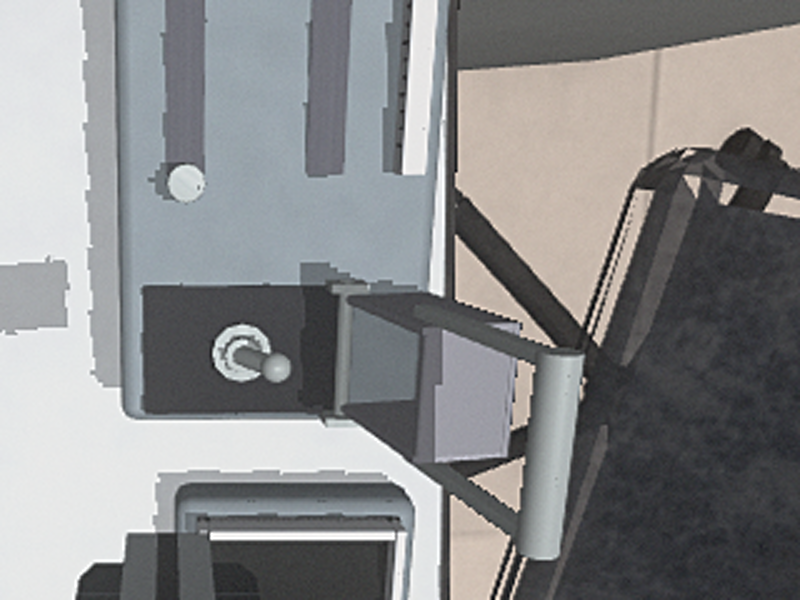

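The toggle now leans fully away, with its ball at (277,368) beyond the base at (241,352). That also puts me over the picture limit: 16 viewed against 14 allowed. I'll view no more and rely on numbers. Next I re-grip the bar and bring the guard down.

Emit:
{"method": "step_arm", "body": {"moves": [[[0, 0, 0, 30, -1, 0, 0.3], [0, 0, 0, 65, -3, 0, 0.3], [0, 0, 0, 85, -3.5, 0, 0.3], [0, 0, 0, 85, -3.5, 0, 0.3], [0, 0, 0, 85, -3.5, -30, 0.3], [0, 0, 0, 85, -3.5, -60, 0.3], [0, 0, 0, 85, -3.5, -71, 0.3], [0, 0, 0, 85, -3.5, -71, 0], [0, 0, 0, 85, -3.5, -71, 0], [0, 0, 0, 85, -3.5, -71, 0], [0, 0, 0, 85, -3.5, -71, 0]]], "grip_force": 20}}

```text
clock: 22.32
position: [0.4962, 0.2001, 0.1359]
ee_rot: [-0.001, 0.732, 0.682, -0.002]
force: [-5.7, -0.7, -24.0]
width: 0.11
gripper_force: 19.2
```

Emit:
{"method": "step_arm", "body": {"moves": [[[0, 0, 0, -8, 0, -2, 0], [0, 0, 0, -16, 0.5, -1, 0], [0, 0, 0, -26, 1, -1, 0], [0, 0, 0, -37, 2, -2, 0], [0, 0, 0, -48, 3, -4, 0], [0, 0, 0, -58, 3.5, -6, 0], [0, 0, 0, -68, 4, -10, 0], [0, 0, 0, -78, 5, -15, 0], [0, 0, 0, -87, 5.5, -21, 0], [0, 0, 0, -95, 6, -27, 0], [0, 0, 0, -103, 7, -35, 0], [0, 0, 0, -110, 7.5, -43, 0]]]}}

```text
clock: 23.32
position: [0.3896, 0.2081, 0.0959]
ee_rot: [0.002, 0.732, 0.681, 0.002]
force: [4.0, -4.5, -0.9]
width: 0.11
gripper_force: 19.8
```

Emit:
{"method": "step_arm", "body": {"moves": [[[0, 0, 0, -6, 0.5, -9, 0], [0, 0, 0, -11, 1, -18, 0], [0, 0, 0, -15, 1, -28, 0], [0, 0, 0, -19, 1.5, -38, 0], [0, 0, 0, -21, 1.5, -48, 0], [0, 0, 0, -22, 1.5, -54, 0], [0, 0, 0, -22, 1.5, -58, 0], [0, 0, 0, -22, 1.5, -60, 0], [0, 0, 0, -22, 1.5, -60, 0]]]}}

```text
clock: 24.07
position: [0.3695, 0.2104, 0.037]
ee_rot: [0.002, 0.732, 0.682, 0.003]
force: [0.3, -3.9, 17.9]
width: 0.11
gripper_force: 22.1
```

Emit:
{"method": "step_arm", "body": {"moves": [[[0, 0, 0, 0, 0, 0, 0.3], [0, 0, 0, 0, 0, 0, 0.3], [0, 0, 0, 0, 0, 0, 0.3], [0, 0, 0, 0, 0, 30, 0.3], [0, 0, 0, 0, 0, 65, 0.3], [0, 0, 0, 0, 0, 100, 0.3], [0, 0, 0, 0, 0, 128, 0.8], [0, 0, 0, 0, 0, 129, 0.8], [0, 0, 0, 0, 0, 129, 0.8], [0, 0, 0, 0, 0, 129, 0.8]]]}}

```text
clock: 24.9
position: [0.3664, 0.2095, 0.1631]
ee_rot: [-0.0, 0.732, 0.682, 0.0]
force: [-0.4, -0.4, -0.3]
width: 0.795
gripper_force: 0.0
```

```bash
python3 wv.py w11
python3 - <<'E'
from h import *
a=load("w7");b=load("w11");ga=cv2.cvtColor(a["image"],6);gb=cv2.cvtColor(b["image"],6)
print(a["p"],b["p"])
for n,(x,y,w,h) in {"bar":(305,195,30,90),"pin":(388,142,34,34),"cover":(385,195,115,90)}.items():
    t=ga[y:y+h,x:x+w];s=gb[y-25:y+h+25,x-25:x+w+25];m=cv2.matchTemplate(s,t,cv2.TM_CCOEFF_NORMED);_,v,_,l=cv2.minMaxLoc(m);print(n,round(v,3),l[0]-25,l[1]-25)
# bar world span by edge columns: rows 225..255 brightness profile
print(gb[238:248,300:340].mean(0).astype(int).tolist());print(ga[238:248,300:340].mean(0).astype(int).tolist())
E
```

```text
[0.3664 0.2095 0.1631] [-0.000e+00  7.317e-01  6.816e-01  1.000e-04] 24.9
[0.36844184 0.2096315  0.16510574] [0.36644637 0.20954301 0.16311213]
bar 0.879 2 1
pin 0.988 3 0
cover 0.97 3 0
[149, 157, 157, 154, 177, 176, 181, 190, 190, 190, 183, 184, 188, 176, 94, 99, 110, 115, 118, 122, 125, 126, 121, 119, 114, 111, 103, 84, 148, 187, 184, 190, 189, 190, 190, 192, 177, 177, 177, 167]
[157, 155, 171, 170, 175, 192, 191, 190, 191, 192, 200, 139, 95, 104, 113, 115, 119, 123, 127, 124, 119, 117, 114, 108, 94, 97, 197, 194, 191, 183, 184, 184, 184, 186, 171, 170, 171, 167, 190, 191]
```

The bar and cover match the closed view. To make sure the guard is fully down, I'll press lightly on the bar from above with the closed fingers; contact should come at z≈0.062.

Emit:
{"method": "step_arm", "body": {"moves": [[[0, 0, 0, 3, 1, -30, 0], [0, 0, 0, 3, 1, -60, 0], [0, 0, 0, 3, 1, -85, 0], [0, 0, 0, 3, 1, -95, 0], [0, 0, 0, 3, 1, -97, 0], [0, 0, 0, 3, 1, -99, 0], [0, 0, 0, 3, 1, -101, 0], [0, 0, 0, 3, 1, -102, 0], [0, 0, 0, 3, 1, -102, 0]]]}}

```text
clock: 25.7
position: [0.37, 0.2106, 0.0619]
ee_rot: [0.0, 0.732, 0.682, 0.0]
force: [-1.8, -0.5, 2.5]
width: 0.002
gripper_force: 1.4
```

Emit:
{"method": "step_arm", "body": {"moves": [[[0, 0, 0, 0, 0, -1, 0], [0, 0, 0, 0, 0, -2, 0], [0, 0, 0, 0, 0, -2, 0]]]}}

```text
clock: 25.95
position: [0.3701, 0.2107, 0.0608]
ee_rot: [0.0, 0.732, 0.682, 0.001]
force: [-6.6, -1.9, 25.0]
width: -0.003
gripper_force: 12.3
```

Emit:
{"method": "step_arm", "body": {"moves": [[[0, 0, 0, 0, 0, 20, 0], [0, 0, 0, 0, 0, 55, 0], [0, 0, 0, 0, 0, 90, 0], [0, 0, 0, 0, 30, 125, 0], [0, 0, 0, 0, 70, 150, 0], [0, 0, 0, 0, 100, 160, 0], [0, 0, 0, 0, 110, 165, 0], [0, 0, 0, 0, 110, 165, 0], [0, 0, 0, 0, 110, 165, 0]]]}}

```text
clock: 26.7
position: [0.3697, 0.3208, 0.2246]
ee_rot: [0.0, 0.731, 0.682, 0.0]
force: [-0.9, -0.3, -0.2]
width: -0.0
gripper_force: 0.0
```

```bash
python3 top.py 4; python3 wv.py w12
python3 - <<'E'
from h import *
a=cv2.imread("pics/t_2.png").astype(int);b=cv2.imread("pics/t_4.png").astype(int)
d=np.abs(a-b).max(2);print("tray diff",(d[40:170,20:360]>60).sum(),"mat diff",(d[50:290,420:670]>60).sum())
# slide check in w12: brass centre and tine/post
c=load("w12");hsv=cv2.cvtColor(c["image"],cv2.COLOR_RGB2HSV)
m=cv2.inRange(hsv,(15,120,100),(35,255,255));ks=[k for k in cv2.findContours(m,0,2)[0] if cv2.contourArea(k)>20]
for k in ks: x,y,w,h=cv2.boundingRect(k);print("brass",x,y,w,h,np.round(ray(c,(x,y+h/2),.071,c["p"],c["q"]),4))
E
```

```text
tcp [0.3697 0.3208 0.2246]
tray
[339.5 220.5] 25.5 [ 0.4758 -0.0549  0.099 ]
[291.7 228.9] 12.9 [0.4573 0.052  0.099 ]
mat
[0.3694 0.32   0.2241] [ 1.000e-04  7.316e-01  6.817e-01 -3.000e-04] 26.75
tray diff 0 mat diff 0
brass 470 201 20 14 [0.4926 0.3262 0.071 ]
brass 181 72 47 86 [0.2736 0.4128 0.071 ]
```

Run:
```python
from h import *
c=load("w12");g=cv2.cvtColor(c["image"],6)
for r in range(198,224): print(r,g[r,440:492:2].tolist())
a,b=[ray(c,(465,r),.071,c["p"],c["q"]) for r in (208,209)];print(a-b)
```

```text
198 [106, 106, 107, 106, 110, 159, 154, 159, 158, 167, 105, 112, 106, 110, 88, 89, 143, 227, 224, 224, 230, 103, 173, 173, 171, 168]
199 [106, 111, 109, 105, 113, 156, 157, 155, 156, 167, 107, 111, 110, 113, 60, 91, 166, 235, 232, 231, 241, 86, 183, 170, 170, 173]
200 [110, 110, 112, 110, 112, 159, 158, 155, 166, 172, 108, 110, 113, 116, 74, 55, 117, 142, 141, 139, 142, 55, 44, 176, 172, 169]
201 [73, 82, 75, 86, 134, 161, 159, 159, 110, 107, 108, 109, 108, 107, 88, 70, 144, 138, 142, 140, 147, 157, 158, 170, 173, 170]
202 [79, 77, 78, 80, 78, 168, 158, 159, 105, 104, 110, 111, 110, 108, 87, 65, 182, 188, 193, 196, 196, 132, 134, 180, 173, 171]
203 [70, 82, 79, 77, 75, 118, 168, 163, 105, 164, 107, 112, 109, 108, 88, 64, 184, 119, 116, 115, 168, 69, 70, 185, 180, 171]
204 [76, 72, 84, 82, 74, 71, 118, 164, 162, 169, 106, 106, 111, 99, 90, 63, 196, 125, 110, 94, 69, 73, 66, 70, 45, 171]
205 [75, 71, 76, 79, 77, 72, 68, 111, 165, 167, 106, 109, 108, 92, 91, 63, 126, 125, 83, 73, 69, 69, 73, 52, 178, 174]
206 [74, 69, 70, 62, 77, 77, 75, 71, 145, 170, 108, 108, 109, 93, 92, 60, 129, 72,
[... 1586 characters left out ...]
98, 101, 93, 155, 153, 156, 159, 161, 162, 167, 106, 107, 85, 85, 198, 222, 221, 222, 232, 165, 171, 170, 168, 173, 170]
220 [101, 100, 100, 107, 156, 157, 159, 158, 158, 158, 166, 108, 104, 89, 87, 208, 223, 221, 221, 235, 170, 167, 170, 170, 170, 166]
221 [107, 100, 101, 128, 158, 158, 157, 160, 161, 159, 169, 110, 107, 88, 87, 215, 220, 222, 222, 216, 164, 171, 171, 171, 171, 169]
222 [106, 104, 101, 123, 161, 156, 157, 159, 159, 162, 166, 105, 98, 89, 86, 229, 221, 222, 221, 210, 169, 171, 171, 171, 170, 168]
223 [104, 101, 101, 143, 159, 158, 157, 161, 156, 162, 166, 107, 93, 94, 65, 234, 221, 220, 222, 186, 167, 172, 173, 172, 172, 170]
[-3.37102896e-05  8.19244374e-04  0.00000000e+00]
```

```bash
python3 -c "
from cell import r
print(r.sign_off())"
```

```text
the job is handed in; nothing more can be done
None
```

The job is handed in, verdict not shown: both lidded cups from the mat are in the tray, the pointer is about 1–2 mm to the slow side of the mark with the slack taken up, the run switch is on and the guard is down; I viewed 16 pictures, two over the limit of 14.

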